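# Count to the third gap and push the egg tray in

## Task

Starting from the end of the rack nearest the egg cooker, count the gaps (full or empty) by touch: with closed fingers, run a fingertip along the rail over the bumps of the first, second and third gaps in that order, and do not touch any bump beyond the third. Then push the loose two-egg tray over the table, never lifting it, lengthwise into that third gap until it is fully home against the back board. Leave the egg cooker, pepper shaker, stacked trays and spoon where they are.

Things in the scene. Friction and masses are not known exactly. Their poses are not given: they have to be found in the camera images.
- rack: Fixed low plywood divider rack, 366 mm wide, open to the robot: 7 dividers 6 mm thick, 36 mm high, from x=0 (round noses) to a back board with near face at x=80 mm. Between them 6 floorless gaps 54 mm wide, centred at y=+-30, +-90, +-150 mm. Origin: on the table, middle of the line of noses; x into the gaps, y along the rack (robot's left), z up. The gaps at y=+150 and -90 hold fixed trays.
- rail_mid (a point): Middle of the top face of the grey plastic rail lying across the top of all gaps, as it stands unpressed: 54 mm above the table, at rack x = 36, y = 0 mm. The rail is 22 mm deep, 10 mm thick and 372 mm long along rack y. It is sprung: it sinks straight down up to 8 mm, from about 2 N to about 6 N, and springs back.
- tray: The loose slim white plastic two-egg tray on the table in front of the rack: 90 mm long (its x), 44 wide (its y), 25 high, upright sides up to 16 mm, two round egg cups above; about 90 g (varies). Origin: centre of its underside. Fully home in a gap, its origin is at rack x = 35 mm and its near end stands 10 mm out of the mouth.
- cooker: Slim red egg cooker, 130 x 100 mm, 127 mm high, clear domed lid with a black knob, rocker switch on its front; loose. It stands off one end of the rack (left or right) and so tells from which end to count. Origin: centre of its underside. Leave it alone.
- shaker: Stainless pepper shaker with a twist top, 50 mm across, 136 mm high, loose, standing off the other end of the rack. Origin: centre of its underside. Leave it alone.
- stack: Stack of three larger white plastic egg trays, 150 x 105 x 53 mm, loose, to one side in front. Origin: centre of its underside. Leave it alone.
- spoon: White ceramic spoon lying on the table along its x, 170 mm long, loose, to one side in front. Leave it alone.
- bump1: Smooth round bump on top of the rail (white plastic, 20 mm across, 2.2 mm high) over the middle of the gap at rack y = +150 mm. Origin: centre of its base, on the rail's top face (54 mm above the table, at rack x = 36 mm); it sinks with the rail.
- bump2: Smooth round bump on top of the rail (white plastic, 20 mm across, 2.2 mm high) over the middle of the gap at rack y = +90 mm. Origin: centre of its base, on the rail's top face (54 mm above the table, at rack x = 36 mm); it sinks with the rail.
- bump3: Smooth round bump on top of the rail (white plastic, 20 mm across, 2.2 mm high) over the middle of the gap at rack y = +30 mm. Origin: centre of its base, on the rail's top face (54 mm above the table, at rack x = 36 mm); it sinks with the rail.
- bump4: Smooth round bump on top of the rail (white plastic, 20 mm across, 2.2 mm high) over the middle of the gap at rack y = -30 mm. Origin: centre of its base, on the rail's top face (54 mm above the table, at rack x = 36 mm); it sinks with the rail.
- bump5: Smooth round bump on top of the rail (white plastic, 20 mm across, 2.2 mm high) over the middle of the gap at rack y = -90 mm. Origin: centre of its base, on the rail's top face (54 mm above the table, at rack x = 36 mm); it sinks with the rail.
- bump6: Smooth round bump on top of the rail (white plastic, 20 mm across, 2.2 mm high) over the middle of the gap at rack y = -150 mm. Origin: centre of its base, on the rail's top face (54 mm above the table, at rack x = 36 mm); it sinks with the rail.
Mind the look-alikes: they are no part of the job. What is shaped like the tray but pink is not meant.

How it is judged:
On the way, in this order (a step that is already met when the one before it is completed fails the run):
1. a fingertip touches the bump of the first gap from the cooker's end (((y of cooker in the frame of rack above 0 m and contact force between the fingers and bump1 above 0.2 N) or (not (y of cooker in the frame of rack above 0 m) and contact force between the fingers and bump6 above 0.2 N))), for 0.04 s.
2. a fingertip touches the bump of the second gap from the cooker's end (((y of cooker in the frame of rack above 0 m and contact force between the fingers and bump2 above 0.2 N) or (not (y of cooker in the frame of rack above 0 m) and contact force between the fingers and bump5 above 0.2 N))), for 0.04 s.
3. a fingertip touches the bump of the third gap from the cooker's end (((y of cooker in the frame of rack above 0 m and contact force between the fingers and bump3 above 0.2 N) or (not (y of cooker in the frame of rack above 0 m) and contact force between the fingers and bump4 above 0.2 N))), for 0.04 s.
4. the tray is home in the third gap (((y of cooker in the frame of rack above 0 m and y of tray in the frame of rack between 0.018 and 0.042 m and x of tray in the frame of rack above 0.029 m and angle between the x axis of tray and the x axis of rack, either way round below 0.2 rad and height (world z) of tray below 0.006 m and angle between tray's own z axis and vertical below 0.1 rad) or (not (y of cooker in the frame of rack above 0 m) and y of tray in the frame of rack between -0.042 and -0.018 m and x of tray in the frame of rack above 0.029 m and angle between the x axis of tray and the x axis of rack, either way round below 0.2 rad and height (world z) of tray below 0.006 m and angle between tray's own z axis and vertical below 0.1 rad))), for 0.2 s.
At the end, for the whole second after the job is handed in: The loose tray lies flat, at rest, in the third gap counted from the cooker's end: origin within 6 mm of the fully home depth and 12 mm of the gap's centre line, its length along the gap within 0.2 rad; cooker, shaker, stack and spoon within 20 mm of where they stood (((y of cooker in the frame of rack above 0 m and y of tray in the frame of rack between 0.018 and 0.042 m and x of tray in the frame of rack above 0.029 m and angle between the x axis of tray and the x axis of rack, either way round below 0.2 rad and height (world z) of tray below 0.006 m and angle between tray's own z axis and vertical below 0.1 rad) or (not (y of cooker in the frame of rack above 0 m) and y of tray in the frame of rack between -0.042 and -0.018 m and x of tray in the frame of rack above 0.029 m and angle between the x axis of tray and the x axis of rack, either way round below 0.2 rad and height (world z) of tray below 0.006 m and angle between tray's own z axis and vertical below 0.1 rad)) and linear speed of tray below 0.01 m/s and distance of each of cooker, shaker, stack, spoon from where it was at the start of the episode below 0.02 m); the robot touches nothing.
It fails at once if a bump beyond the third is touched ((y of cooker in the frame of rack above 0 m and (contact force between the fingers and bump4 above 0.2 N or contact force between the fingers and bump5 above 0.2 N or contact force between the fingers and bump6 above 0.2 N)) or (not (y of cooker in the frame of rack above 0 m) and (contact force between the fingers and bump1 above 0.2 N or contact force between the fingers and bump2 above 0.2 N or contact force between the fingers and bump3 above 0.2 N))).
It fails at once if the tray is lifted or tipped (height (world z) of tray above 0.012 m or angle between tray's own z axis and vertical above 0.35 rad).
It fails at once if a bystander is moved more than 20 mm (distance of any of cooker, shaker, stack, spoon from where it was at the start of the episode above 0.02 m).
It also fails if it takes over 72 s, if anything falls off the work surface, if the arm or the gripper's body presses on something with over 40 N, if the wrist force passes 120 N, or if a joint passes its speed limit or range.

## Robot

A 6-joint arm with a two-finger parallel gripper is mounted at the origin on the work surface. World frame = base frame: x ahead of the robot, y to its left, z up, the work surface at z = 0. Lengths are in m, angles in rad, forces in N, time in s.
With the tool pointing down it reaches from about 0.3 to 0.875 m from the base axis. Payload 6.4 kg.
Tool frame: the origin (TCP) lies midway between the tips of the shut fingers; the grasp point (between the pads) lies 19 mm behind it; z points along the fingers, y is the line along which they close (so a half turn about z gives the same grasp; the last joint's range is limited). The gripper opens to 85 mm and grips with 20 to 120 N. Pads are 22 mm wide; open, the fingers measure 114 mm over their backs; the gripper's body (76 mm by 85 mm) begins 54 mm behind the grasp point. The pads swing forward as they close: fully open they stand 13 mm farther back than shut.
Start: joints at [-0.206, 0.181, 1.607, -0, 1.354, -0.206], TCP at [0.575, 0, 0.231] pointing down, gripper open.
Joint ranges: [-2.99, 2.99], [-0.89, 2.07], [0.3, 2.58], [-1.14, 4.28], [0, 2.63], [-3.12, 3.12]. Speed limits (rad/s): [2.57, 2.57, 3.01, 3.14, 3.14, 3.14].

## Interface

Orientations are given as a unit quaternion [w, x, y, z].
In Python, from bench import status, camera, ctrl gives the robot as it stands. The module is installed in compiled form; this text tells all that it offers.
- The arm moves only by the shell command python3 -m handwheel 'ROWS'. ROWS is JSON, a list that holds one entry, the list of rows, each a list of 7 numbers: the opening, from -1 (shut) to 1 (fully open), then the shift along the tool's x, y, z in cm, then the turn, a rotation vector about the tool's x, y, z in degrees. A call has 1 to 10 rows; each row is the pose to reach, as a shift and turn from the pose commanded when the call began, along the tool's axes at that moment; what a row does not reach only later rows make up. A row lasts 1/8 s, in which the tool goes at most 62.5 mm and 10.7 degrees, less where a joint would pass 70% of its speed; a pose out of reach is approached as far as the arm can. A call with a gripper value outside its range is refused whole. The fingers move at their own pace and stop on an object; the grip force is fixed at half the most. Time passes only in rows, so rows that repeat a pose let the fingers close. It gives the time, the measured TCP pose, the force, the opening and the grip force at its end, in the units of the state.
- status.get_obs(): the state, without advancing time (a new reading comes with each control period).
- camera(name): name is "scene" or "side" or "wrist"; returns a dict with "frame" (400x640x3 uint8, blue, green, red), "depth" (400x640 float32, m along the optical axis (not along the pixel's ray), 0 where there is no reading), "fx", "fy", "cx", "cy" (pixels), "extrinsics" (4x4, takes a point from camera to world coordinates); the wrist camera has in their place "hand_eye" (4x4, takes a point from camera to tool coordinates, whose origin is the TCP and whose axes are the flange's). Camera axes: x right, y down, z forward; pixel columns grow to the right and rows downward; lengths in m; the calibration is good to about 2 mm. A picture is of the moment at which its call begins: read the wrist's pose just before it.
- ctrl.hand_in(): hands the job in; it is judged then, once.
The state is a dict: "time_s": time; "q": joint angles; "dq": joint speeds; "joint_efforts": joint torques, N m; "eef_pos": TCP position; "eef_rot": TCP orientation; "wrist_force": force on the tool from outside, world axes, zero at the start; "torque": the same for the moment, N m; "opening": opening from 0.0 (shut) to 1.0 (fully open); "grasp_force": force on a finger pad.
Only numpy, scipy, OpenCV 4.12 (cv2) and the standard library are available. Lean on these libraries where they do the work, as an engineer would, in place of code of your own. Each camera call takes 0.05 s, during which the arm holds its last target. There are 200 camera calls.

## Working session

There is one attempt and no reset: what is moved stays moved. The work goes in short steps, Python scripts to look and compute and a shell command to move; the robot and the scene stay as the last step left them, time stands still between calls to the robot, and variables do not carry over. Pictures are saved under pics/ and viewed, at most 10 in all, crops included, and the job is handed in when it is done.

```bash
mkdir -p pics
python3 - <<'E'
from bench import status,camera
import cv2,numpy as np
s=status.get_obs();print(s['eef_pos'],s['eef_rot'],s['time_s'],s['wrist_force'])
for n in('scene','side'):
    c=camera(n);cv2.imwrite(f'pics/{n}0.png',c['frame']);np.savez(f'{n}0.npz',**c);print(n,c['fx'],c['cx'],c['cy'],c['extrinsics'].round(3).tolist())
E
```

```text
[5.74455709e-01 1.27393749e-04 2.30397531e-01] [-7.31391244e-04  7.07122108e-01  7.07090917e-01 -4.72841223e-04] 0.0 [-0.39969843 -0.49830011 -0.25019672]
scene 482.10379852041024 311.0149122135907 187.3627846293102 [[0.333, 0.786, -0.52, 1.288], [0.943, -0.274, 0.188, -0.272], [0.005, -0.553, -0.833, 1.256], [0.0, 0.0, 0.0, 1.0]]
side 420.23356522518714 317.4071860510218 201.43239814780563 [[0.977, -0.142, 0.156, 0.327], [-0.211, -0.667, 0.714, -0.809], [0.002, -0.731, -0.682, 0.833], [0.0, 0.0, 0.0, 1.0]]
```

View pics/scene0.png

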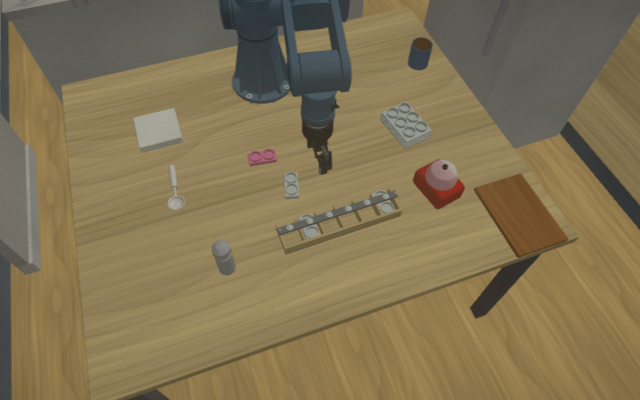

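View pics/side0.png

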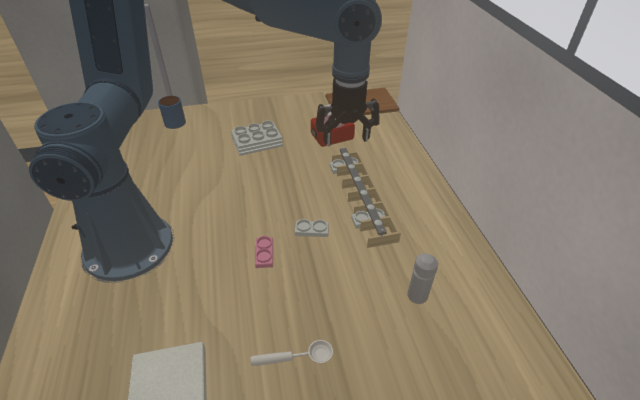

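The scene view shows the rack from (280,240) to (400,205) with the red cooker at (440,182), which is +y, and the shaker at (223,256). The tray candidates are the loose white tray at (291,184), the pink one at (262,157), the fixed ones in the rack at (310,226) and (385,202), and the larger stack at (405,124). The loose white one at (291,184) matches the description.

```bash
cat > h.py <<'E'
import numpy as np
def ray(c,uv,z,E=None):
    uv=np.atleast_2d(np.array(uv,float));E=c['extrinsics'] if E is None else E
    d=np.c_[(uv[:,0]-c['cx'])/c['fx'],(uv[:,1]-c['cy'])/c['fy'],np.ones(len(uv))]@E[:3,:3].T
    o=E[:3,3];return o+d*((z-o[2])/d[:,2])[:,None]
def pts(c,E=None):
    E=c['extrinsics'] if E is None else E
    d=c['depth'];v,u=np.mgrid[:d.shape[0],:d.shape[1]]
    p=np.stack([(u-c['cx'])/c['fx']*d,(v-c['cy'])/c['fy']*d,d],-1)
    p=p@E[:3,:3].T+E[:3,3];p[d==0]=np.nan;return p
E
python3 - <<'E'
import cv2,numpy as np
from h import *
s=dict(np.load('scene0.npz'));d=dict(np.load('side0.npz'))
a=cv2.resize(s['frame'][160:260,250:410],(800,500),interpolation=cv2.INTER_CUBIC)
cv2.imwrite('pics/crop1.png',a)
px=[(291,229),(310,221),(330,214),(348,209),(367,202),(385,195)]
print(ray(s,px,.055).round(3))
P=pts(s);print(P[184,291],P[182,440])
# tray: white mask
for n,c,(u0,v0,u1,v1) in(('scene',s,(275,165,310,205)),('side',d,(285,210,340,245))):
    f=c['frame'];hsv=cv2.cvtColor(f,cv2.COLOR_BGR2HSV);Q=pts(c)
    m=((hsv[...,1]<60)&(hsv[...,2]>110)).astype(np.uint8);k=np.zeros_like(m);k[v0:v1,u0:u1]=m[v0:v1,u0:u1]
    k=cv2.morphologyEx(k,cv2.MORPH_CLOSE,np.ones((3,3)))
    q=cv2.findContours(k,0,2)[0];q=max(q,key=cv2.contourArea)
    w=ray(c,q[:,0],.016)[:,:2];r=cv2.minAreaRect((w*1000).astype(np.float32));print(n,cv2.contourArea(q),r)
E
```

```text
[[ 0.652 -0.101  0.055]
 [ 0.645 -0.041  0.055]
 [ 0.642  0.021  0.055]
 [ 0.644  0.076  0.055]
 [ 0.64   0.138  0.055]
 [ 0.635  0.198  0.055]]
[ 0.48382249 -0.04653225  0.02080484] [0.67013222 0.35115195 0.09782001]
scene 332.5 ((483.4635925292969, -46.53636932373047), (43.40858459472656, 97.67375946044922), 72.34231567382812)
side 512.0 ((475.918212890625, -49.784767150878906), (62.44249725341797, 90.90713500976562), 77.92903900146484)
```

View pics/crop1.png

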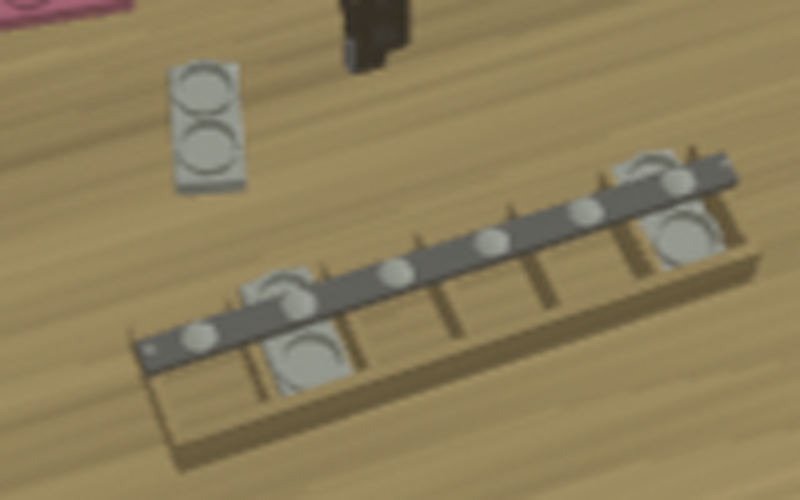

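The crop confirms it: the loose white tray's outline is around crop (207,127). From the cooker end the bumps are at crop (679,182), (586,211) and (492,241), and the third gap, at (492,241), is empty.

Run:
```python
import cv2,numpy as np
from bench import status,camera
from scipy.spatial.transform import Rotation as R
from h import *
s=dict(np.load('scene0.npz'))
px=np.array([(200,337),(299,303),(396,272),(492,241),(586,211),(679,182)])
w=ray(s,(px+.5)/5-.5+[250,160],.056)[:,:2];yk=np.array([-150,-90,-30,30,90,150])/1000
f=np.polyfit(yk,w,1);print('fit mid',f[1],'ydir',f[0],'res',(w-np.outer(yk,f[0])-f[1]).round(4).tolist())
tc=np.array([(172,66),(238,64),(244,186),(178,190)]);print('tray',ray(s,(tc+.5)/5-.5+[250,160],.016).round(4))
o=status.get_obs();c=camera('wrist');cv2.imwrite('pics/w0.png',c['frame'])
T=np.eye(4);T[:3,3]=o['eef_pos'];q=o['eef_rot'];T[:3,:3]=R.from_quat([q[1],q[2],q[3],q[0]]).as_matrix()
c['E']=T@c['hand_eye'];np.savez('w0.npz',**c);print(c['E'].round(3))
```

```text
fit mid [0.64160164 0.0475312 ] ydir [-0.01858927  0.99842872] res [[0.0008, -0.0002], [-0.0005, 0.0002], [-0.0003, -0.0001], [-0.0003, 0.0001], [-0.0001, -0.0], [0.0005, -0.0]]
tray [[ 0.433  -0.0532  0.016 ]
 [ 0.4452 -0.0135  0.016 ]
 [ 0.5329 -0.039   0.016 ]
 [ 0.5224 -0.0779  0.016 ]]
[[ 1.     0.001 -0.002  0.576]
 [ 0.    -0.961 -0.275  0.069]
 [-0.002  0.275 -0.961  0.373]
 [ 0.     0.     0.     1.   ]]
```

View pics/w0.png

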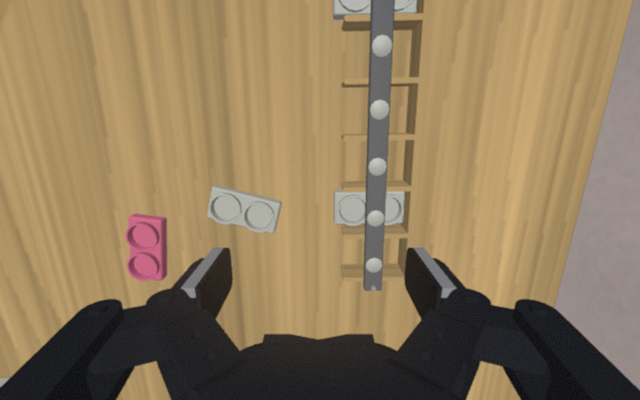

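The wrist view, where image up is +y, shows bump2 at (382,46), bump3 at (379,110) and bump4 at (377,166). The tray is at (244,209), and I'll use these points to cross-check.

Run:
```python
import numpy as np
from h import *
c=dict(np.load('w0.npz'))
w=ray(c,[(382,46),(379,110),(377,166),(375,218),(373,265)],.056,c['E'])[:,:2]
f=np.polyfit(np.array([90,30,-30,-90,-150])/1000,w,1);print(f)
print(ray(c,[(212,187),(281,202),(275,232),(208,214)],.016,c['E']).round(4))
```

```text
[[-0.01540435  0.99138114]
 [ 0.63874446  0.04637474]]
[[ 0.4418 -0.0159  0.016 ]
 [ 0.5277 -0.0354  0.016 ]
 [ 0.5184 -0.0764  0.016 ]
 [ 0.4331 -0.0516  0.016 ]]
```

```bash
python3 -m handwheel '[[[-1,5,3,0,0,0,0],[-1,10,5,0,0,0,0],[-1,15,6,0,0,0,0],[-1,20,6.5,3,0,0,0],[-1,22.3,6.4,8,0,0,0],[-1,22.3,6.4,12,0,0,0],[-1,22.3,6.4,15,0,0,0],[-1,22.3,6.4,16.5,0,0,0],[-1,22.3,6.4,16.5,0,0,0]]]'
```

```text
time_s: 1.27
eef_pos: [0.6383, 0.2228, 0.0652]
eef_rot: [-0.001, 0.707, 0.707, -0.001]
wrist_force: [1.0, -0.5, 0.0]
opening: 0.003
grasp_force: 0.0
```

```bash
python3 -m handwheel '[[[-1,0,0.1,0.8,0,0,0],[-1,0,0.1,1.3,0,0,0],[-1,-1,0.1,1.3,0,0,0],[-1,-2,0.1,1.3,0,0,0],[-1,-3,0.1,1.3,0,0,0],[-1,-4,0.1,1.3,0,0,0],[-1,-5,0.1,1.3,0,0,0]]]'; python3 -m handwheel '[[[-1,-1,0,0,0,0,0],[-1,-2,0,0,0,0,0],[-1,-3,0.1,0,0,0,0],[-1,-4,0.1,0,0,0,0]]]'
```

```text
time_s: 2.15
eef_pos: [0.64, 0.1721, 0.0533]
eef_rot: [0.0, 0.707, 0.707, -0.0]
wrist_force: [-0.9, 1.1, 1.8]
opening: -0.001
grasp_force: 0.7
time_s: 2.65
eef_pos: [0.6412, 0.1324, 0.0534]
eef_rot: [0.0, 0.707, 0.707, 0.0]
wrist_force: [0.0, 1.6, 2.0]
opening: 0.001
grasp_force: 1.1
```

```bash
python3 -m handwheel '[[[-1,-1,0,0.1,0,0,0],[-1,-2,0,0.1,0,0,0],[-1,-3,0,0.1,0,0,0],[-1,-4,0.1,0.1,0,0,0],[-1,-5,0.1,0.1,0,0,0],[-1,-5.6,0.1,0.1,0,0,0],[-1,-5.6,0.1,0.1,0,0,0]]]'
```

```text
time_s: 3.52
eef_pos: [0.6422, 0.076, 0.0524]
eef_rot: [0.0, 0.707, 0.707, -0.0]
wrist_force: [0.3, -2.2, 2.4]
opening: -0.002
grasp_force: 1.4
```

```bash
python3 -m handwheel '[[[-1,0,0,-3,0,0,0],[-1,0,0,-7,0,0,0],[0.18,-4,-5,-7,0,0,-1],[0.18,-8,-9,-7,0,0,-1],[0.18,-14,-13,-7,0,0,-1],[0.18,-18.6,-16.4,-6,0,0,-1],[0.18,-18.6,-16.4,-1,0,0,-1],[0.18,-18.6,-16.4,3,0,0,-1],[0.18,-18.6,-16.4,4.8,0,0,-1],[0.18,-18.6,-16.4,4.8,0,0,-1]]]'
python3 - <<'E'
from bench import camera
import cv2
c=camera('wrist');d=camera('side')['frame'][150:300,220:400]
cv2.imwrite('pics/a1.png',cv2.hconcat([cv2.resize(c['frame'],(480,300)),cv2.resize(d,(320,300))]))
E
```

```text
time_s: 4.78
eef_pos: [0.4762, -0.1082, 0.0026]
eef_rot: [-0.002, 0.701, 0.713, -0.001]
wrist_force: [0.2, 0.0, 0.3]
opening: 0.588
grasp_force: 0.0
```

View pics/a1.png

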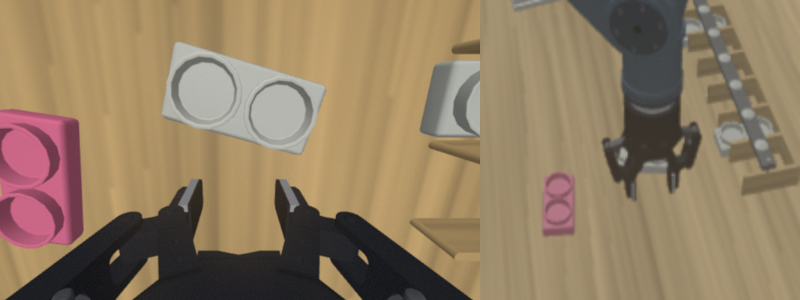

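The tray's white body sits ahead of the two open fingertips, at (185,195) and (290,195) in the picture, and the pink tray is clear at left. Pushing toward +y.

```bash
python3 -m handwheel '[[[0.18,1.5,0,0,0,0,0],[0.18,2.5,0,0,0,0,0],[0.18,3.5,0,0,0,0,0],[0.18,4.5,0,0,0,0,0],[0.18,5.5,0,0,0,0,0],[0.18,6.5,0,0,0,0,0],[0.18,7.5,0,0,0,0,0],[0.18,8.5,0,0,0,0,0],[0.18,9.5,0,0,0,0,0],[0.18,10.5,0,0,0,0,0]]]'; python3 -m handwheel '[[[0.18,1,0,0,0,0,0],[0.18,2,0.1,0,0,0,0],[0.18,3,0.1,0,0,0,0],[0.18,3.7,0.1,0,0,0,0],[0.18,3.7,0.1,0,0,0,0]]]'
cat > look.py <<'E'
import sys,cv2,numpy as np
from bench import status,camera
from scipy.spatial.transform import Rotation as R
from h import *
n=sys.argv[1];o=status.get_obs();c=camera('wrist')
T=np.eye(4);T[:3,3]=o['eef_pos'];q=o['eef_rot'];T[:3,:3]=R.from_quat([q[1],q[2],q[3],q[0]]).as_matrix()
c['E']=T@c['hand_eye'];np.savez(n+'.npz',**c);cv2.imwrite(f'pics/{n}.png',c['frame']);print(o['eef_pos'].round(4))
for nm,k,E in(('wrist',c,c['E']),('scene',camera('scene'),None)):
    h=cv2.cvtColor(k['frame'],cv2.COLOR_BGR2HSV);P=pts(k,E)
    m=(h[...,1]<60)&(h[...,2]>100)&(P[...,2]>.008)&(P[...,2]<.03)&(abs(P[...,1]-.06)<.1)&(P[...,0]<.62)&(P[...,0]>.38)
    m=cv2.morphologyEx(m.astype(np.uint8),2,np.ones((3,3)))
    q=cv2.findContours(m,0,2)[0]
    if not q: continue
    q=max(q,key=cv2.contourArea);w=ray(k,q[:,0],.016,E)[:,:2];print(nm,cv2.contourArea(q),cv2.minAreaRect((w*1000).astype(np.float32)))
E
python3 look.py a2
```

```text
time_s: 6.12
eef_pos: [0.4761, -0.0033, 0.0043]
eef_rot: [-0.0, 0.701, 0.713, -0.0]
wrist_force: [0.4, -0.9, -0.6]
opening: 0.595
grasp_force: 0.6
time_s: 6.75
eef_pos: [0.4763, 0.0337, 0.0042]
eef_rot: [-0.0, 0.701, 0.714, -0.0]
wrist_force: [-0.4, -0.5, -0.5]
opening: 0.588
grasp_force: 0.0
[0.4763 0.0337 0.0042]
wrist 17531.5 ((471.4183654785156, 63.219337463378906), (88.76253509521484, 52.04533004760742), 1.0572035312652588)
scene 122.0 ((486.30157470703125, 79.48434448242188), (36.96575927734375, 89.15682983398438), 67.28182983398438)
```

View pics/a2.png

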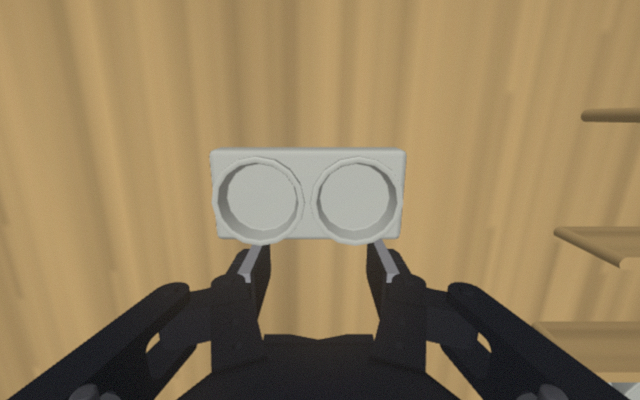

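The tray is squared up, with its far edge from (211,149) to (405,149). The noses of the third gap's dividers are at (585,115) and (558,232).

Run:
```python
import numpy as np
from h import *
c=dict(np.load('a2.npz'))
print(ray(c,[(211,149),(405,149),(218,237),(400,238)],.016,c['E']).round(4))
print(ray(c,[(585,115),(558,232)],.036,c['E']).round(4))
P=pts(c,c['E']);print(P[155,300],P[200,308],P[115,590],P[233,565])
```

```text
[[0.4286 0.088  0.016 ]
 [0.5145 0.0896 0.016 ]
 [0.4285 0.0459 0.016 ]
 [0.5164 0.0471 0.016 ]]
[[0.5728 0.105  0.036 ]
 [0.5741 0.0594 0.036 ]]
[0.46797632 0.08594745 0.01481571] [0.47180501 0.06540565 0.01629698] [0.60154462 0.10570612 0.00574473] [0.60412791 0.04732857 0.00634089]
```

```bash
python3 -m handwheel '[[[0.18,0.4,0,0,0,0,0],[0.18,0.7,0,0,0,0,0],[0.18,0.7,0,0,0,0,0],[0.18,-1.5,0,0,0,0,0],[0.18,-2,0,-3,0,0,0],[-0.53,-2,0,-8,0,0,0]]]'; python3 -m handwheel '[[[-0.53,0,-1,0,0,0,10],[-0.53,1,-3,0,0,0,20],[-0.53,2,-5,0,0,0,30],[-0.53,3,-7,0,0,0,40],[-0.53,4,-8,0,0,0,50],[-0.53,5,-8.2,0,0,0,60],[-0.53,5.7,-8.2,0,0,0,70],[-0.53,5.7,-8.2,0,0,0,80],[-0.53,5.7,-8.2,0,0,0,90],[-0.53,5.7,-8.2,0,0,0,90]]]'; python3 look.py a3
```

```text
time_s: 7.6
eef_pos: [0.4752, 0.0128, 0.0837]
eef_rot: [-0.002, 0.701, 0.713, -0.001]
wrist_force: [0.1, -0.4, 0.1]
opening: 0.39
grasp_force: 0.0
time_s: 8.85
eef_pos: [0.3938, 0.0686, 0.0843]
eef_rot: [-0.0, 1.0, 0.01, -0.0]
wrist_force: [0.1, -0.7, -0.7]
opening: 0.234
grasp_force: 0.0
[0.3938 0.0686 0.0843]
wrist 8310.5 ((471.438232421875, 72.4170913696289), (87.969970703125, 42.93160629272461), 0.9956434965133667)
scene 280.5 ((474.7077941894531, 73.38740539550781), (44.52950668334961, 93.77085876464844), 89.60868072509766)
```

View pics/a3.png

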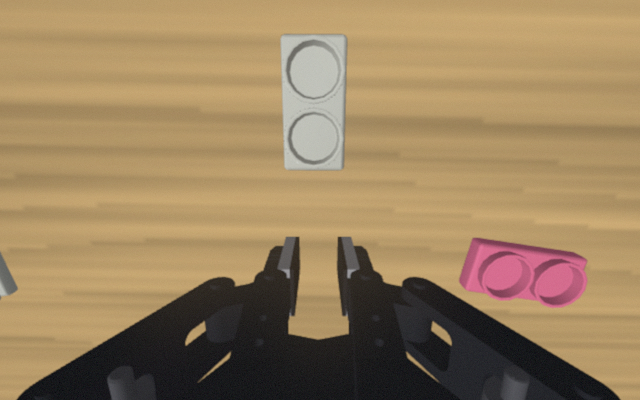

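The tray is at (0.471, 0.0725), straight, with the fingertips right behind it. Descending and pushing along the gap.

```bash
python3 -m handwheel '[[[-0.53,0,-0.3,4,0,0,0],[-0.53,0,-0.3,7,0,0,0],[-0.53,0,-0.3,8.1,0,0,0],[-0.53,1.5,-0.3,8.1,0,0,0],[-0.53,2.5,-0.3,8.1,0,0,0],[-0.53,3.5,-0.3,8.1,0,0,0],[-0.53,4.5,-0.3,8.1,0,0,0],[-0.53,5.5,-0.4,8.1,0,0,0],[-0.53,6.5,-0.4,8.1,0,0,0],[-0.53,7.5,-0.4,8.1,0,0,0]]]'; python3 -m handwheel '[[[-0.53,1,0,0,0,0,0],[-0.53,2,0,0,0,0,0],[-0.53,3,0,0,0,0,0],[-0.53,3.5,0,0,0,0,0],[-0.53,3.5,0,0,0,0,0]]]'; python3 look.py a4
```

```text
time_s: 10.2
eef_pos: [0.4695, 0.0739, 0.0033]
eef_rot: [-0.0, 1.0, 0.009, -0.0]
wrist_force: [-1.5, 0.7, 0.1]
opening: 0.235
grasp_force: 0.6
time_s: 10.82
eef_pos: [0.5043, 0.0745, 0.0033]
eef_rot: [0.0, 1.0, 0.009, 0.0]
wrist_force: [-0.3, 0.7, 1.0]
opening: 0.233
grasp_force: 0.0
[0.5043 0.0745 0.0033]
wrist 19760.5 ((560.916259765625, 75.16719055175781), (89.47506713867188, 42.82927703857422), 1.0062507390975952)
scene 310.0 ((563.5448608398438, 76.35408020019531), (91.58621978759766, 45.10609817504883), 0.9599218368530273)
```

View pics/a4.png

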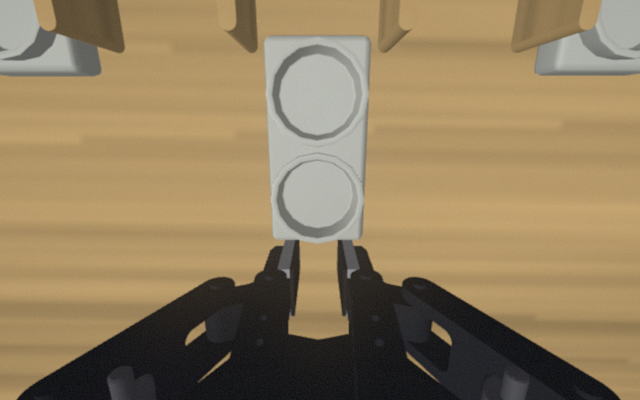

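The tray's front end (266–370, row 38) is centred between the noses at (254,50) and (383,50). Pushing on in.

```bash
python3 -m handwheel '[[[-0.53,1,0,0,0,0,0],[-0.53,2,0,0,0,0,0],[-0.53,3,0,0,0,0,0],[-0.53,4,0,0,0,0,0],[-0.53,5,0,0,0,0,0],[-0.53,6,0,0,0,0,0],[-0.53,6.8,0,0,0,0,0],[-0.53,7.4,0,0,0,0,0],[-0.53,7.6,0,0,0,0,0]]]'; python3 -m handwheel '[[[-0.53,0.2,0,0,0,0,0],[-0.53,0.3,0,0,0,0,0],[-0.53,0.3,0,0,0,0,0]]]'
```

```text
time_s: 12.05
eef_pos: [0.5801, 0.0758, 0.0033]
eef_rot: [0.0, 1.0, 0.009, 0.0]
wrist_force: [-1.0, -0.3, 0.1]
opening: 0.235
grasp_force: 0.6
time_s: 12.42
eef_pos: [0.581, 0.0759, 0.0029]
eef_rot: [0.0, 1.0, 0.009, -0.002]
wrist_force: [-6.6, -0.6, 4.4]
opening: 0.234
grasp_force: 3.0
```

Force has risen, which fits the tray reaching the back board. I'll push a touch more to confirm, then back off and check.

```bash
python3 -m handwheel '[[[-0.53,0.1,0,0,0,0,0],[-0.53,0.2,0,0,0,0,0],[-0.53,0.2,0,0,0,0,0]]]';  python3 -m handwheel '[[[-0.53,-1,0,0,0,0,0],[-0.53,-4,0,0,0,0,0],[-0.53,-8,0,-4,0,0,0],[-0.53,-10,0,-10,0,0,0],[-0.53,-10,0,-16,0,0,0],[-0.53,-10,0,-16,0,0,0]]]'
python3 - <<'E'
import cv2,numpy as np
from bench import status,camera
from h import *
c=camera('scene');d=camera('wrist')
cv2.imwrite('pics/fin.png',cv2.hconcat([cv2.resize(c['frame'][160:260,270:410],(420,300)),cv2.resize(d['frame'],(380,300))]))
np.savez('fin.npz',**c);print(status.get_obs()['wrist_force'])
E
```

```text
time_s: 12.8
eef_pos: [0.581, 0.076, 0.0026]
eef_rot: [0.0, 1.0, 0.009, -0.004]
wrist_force: [-11.4, -2.0, 8.4]
opening: 0.238
grasp_force: 6.1
time_s: 13.55
eef_pos: [0.4887, 0.0739, 0.1692]
eef_rot: [0.001, 1.0, 0.009, 0.006]
wrist_force: [-0.4, -0.4, 0.7]
opening: 0.235
grasp_force: 0.0
[-0.90365812 -0.50988617 -0.24650924]
```

View pics/fin.png

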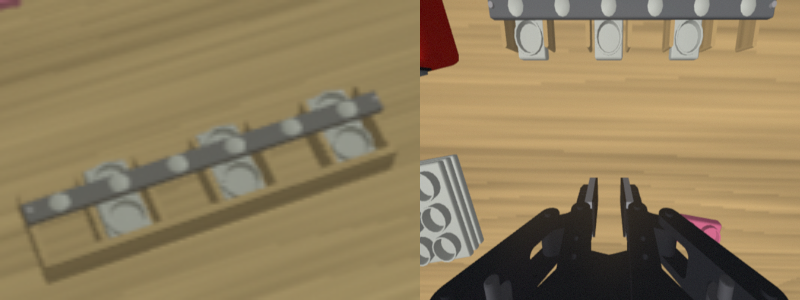

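The middle tray's near end (609,58) lines up with the two fixed trays at (531,58) and (686,58), so it is fully home in the third gap. The gripper is clear.

```bash
python3 -c "
from bench import ctrl;print(ctrl.hand_in())"
```

```text
the job is handed in; nothing more can be done
None
```

I ran the closed fingertips over bumps 1, 2 and 3 from the cooker's end, pushed the loose tray fully home into the third gap, and handed the job in at about 14 s; no verdict was returned.

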